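# Hold the trainer's cover at its balance point

## Task

The stay of the blue trainer console's hinged cover is about to be refitted, so the cover must be held up. Draw the red-knobbed slide bolt fully out, then swing the cover up by its yellow loop handle to its balance point, where its weight stands straight over the hinge and it wants to fall neither way, and finish there, still gripping the handle and holding it still. Do not let the cover go over backwards, and leave the meter, the screwdriver and the yellow outlet block where they are.

Things in the scene. Friction and masses are not known exactly. Their poses are not given: they have to be found in the camera images.
- case: Blue steel trainer console, fixed, 260 (x) x 300 (y) x 70 mm high, in differing places and yaws; origin at the centre of its underside; x from its front (handle side, towards the robot) to its back, y to its left. On its right (-y) a dark bracket (89 mm high) carries the bolt in two staples (113 mm high, 12 mm along y, 190 and 288 mm right of the centre).
- bolt (a joint): Slide of the bolt, m: 0 = home, its nose over a steel tongue on the cover's right edge, so the cover can lift only about 2 mm; grows as it is drawn outwards along the console's -y; stop at 0.030 = fully out; the tongue is free from 0.015. Starts at 0 to 0.006; about 1.5 N of friction; stays where left.
- bolt_knob (a point): Point on the axis of the bolt's upright red knob, 14 mm below its top; moves with the bolt. With the bolt home: 60 mm in front and 221 mm right of the console's centre, 132 mm above the bench. Knob: round post, 16 mm diameter, from 106 to 146 mm above the bench, on an aluminium bar 18 mm wide.
- cover (a joint): Hinge angle of the cover, rad: 0 = shut (start), grows as the front edge swings up and back; stop at 1.95. No stay and hardly any hinge friction: it falls shut from below its balance point and backwards from above it. The balance point is at 1.34 rad (77 degrees), short of upright because the cover is a deep shell.
- cover_hinge (a point): Fixed point on the hinge line, at the middle of the cover's width; the line runs along the console's y axis, 76 mm above the bench, 50 mm behind the console's centre.
- cover_handle (a point): Middle of the yellow grip bar of the cover's loop handle: round, 12 mm diameter, 130 mm long, parallel to the hinge line, on two black arms (60 mm either side) 50 mm out from the cover's front face. Shut: 230 mm in front of and 17 mm above the hinge line. Can be gripped from above, fingers closing across the bar, which can turn in the grip as the cover swings.
- cover_dot (a point): Yellow dot, 12 mm across, on the right side face of the cover (a twin on the left), at its centre of mass: when shut 117 mm in front of and 27.5 mm above the hinge line; at the balance point straight above the hinge line. Cover: blue sheet shell, 180 mm (front to hinge) x 300 mm x 35 mm deep, 0.42 to 0.85 kg.
- meter: Bystander: green handheld multimeter lying on the bench, 140 x 70 x 32 mm, to the left of the console; origin at the centre of its underside.
- screwdriver: Bystander: screwdriver, about 200 mm long, lying on the bench to the right of the console, behind the bolt; origin at its underside.
- outlet_block: Bystander: yellow outlet block, 50 x 60 x 35 mm, on the bench in front of the console's right end; origin at the centre of its underside.

How it is judged:
On the way, in this order (a step that is already met when the one before it is completed fails the run):
1. the bolt is drawn fully out while the cover is still down (value of joint bolt above 0.025 m and value of joint cover below 0.1 rad), for 0.2 s.
2. the cover is swung up by the gripper (value of joint cover above 0.5 rad and contact force between the fingers and cover above 1 N), for 0.1 s.
At the end, for the whole second after the job is handed in: Cover still (under 0.05 rad/s), within 0.09 rad (5 degrees) of its balance angle 1.34 rad, held by the fingers (over 1 N), no bystander touching it; bolt drawn over 25 of its 30 mm; meter, screwdriver and outlet block within 30 mm of where they were (value of joint cover between 1.25 and 1.43 rad and velocity of joint cover between -0.05 and 0.05 rad/s and contact force between the fingers and cover above 1 N and value of joint bolt above 0.025 m and contact force between each of meter, screwdriver, outlet_block and cover below 0.1 N and distance of each of meter, screwdriver, outlet_block from where it was at the start of the episode below 0.03 m); the arm keeps its last pose, push and grip.
It fails at once if the cover goes over backwards (value of joint cover above 1.65 rad).
It fails at once if a bystander is pushed away (distance of any of meter, screwdriver, outlet_block from where it was at the start of the episode above 0.03 m).
It also fails if it takes over 58 s, if anything falls off the work surface, if the arm or the gripper's body presses on something with over 40 N, if the wrist force passes 120 N, or if a joint passes its speed limit or range.

## Robot

A 7-joint arm with a two-finger parallel gripper is mounted at the origin on the work surface. World frame = base frame: x ahead of the robot, y to its left, z up, the work surface at z = 0. Lengths are in m, angles in rad, forces in N, time in s.
With the tool pointing down it reaches from about 0.425 to 0.95 m from the base axis. Payload 4.7 kg.
Tool frame: the origin (TCP) lies on the centre line of the jaws, within the pads' length; the fingertips stand ahead of it and the grasp point (between the pads) lies 5 mm behind it (tip_reach is the z of the fingertips in the tool frame, in m); z points along the fingers, x is the direction in which the jaws open and shut, and the axes are right-handed (so a half turn about z gives the same grasp; the last joint's range is limited). The gripper opens to 85 mm and grips with 20 to 120 N. Pads are 22 mm wide; open, the fingers measure 114 mm over their backs; the gripper's body (76 mm by 85 mm) begins 54 mm behind the grasp point. The pads swing forward as they close: fully open they stand 13 mm farther back than shut.
Start: joints at [-1.187, 0.469, -0.049, 1.532, 0.024, 1.141, -0.082], TCP at [0.271, 0.618, 0.245] pointing down, gripper open.
Joint ranges: [-2.59, 2.59], [-0.33, 1.99], [-1.39, 1.29], [0.1, 2.45], [-1.04, 4.18], [0.21, 1.99], [-2.66, 2.66]. Speed limits (rad/s): [2.57, 2.57, 3.14, 3.14, 3.14, 3.14, 3.14].

## Interface

Orientations are given as a rotation vector (axis times angle).
In Python, from rig import state, get_image, finish_job, spot_in, trace, tip_reach gives the robot as it stands.
- The arm moves only by the tool send_rows, never from a script. Its argument "deltas" is one flat list of numbers, 7 for each row, row after row: the closure, from 0 (fully open) to 1 (shut), then the shift along the tool's x, y, z in mm, then the turn, a rotation vector about the tool's x, y, z in degrees. A call has 1 to 12 rows; each row is the pose to reach, as a shift and turn from the pose commanded when the call began, along the tool's axes at that moment; what a row does not reach only later rows make up. A row lasts 1/10 s, in which the tool goes at most 50 mm and 8.59 degrees, less where a joint would pass 70% of its speed; a pose out of reach is approached as far as the arm can. A call with a gripper value outside its range is refused whole. The fingers move at their own pace and stop on an object; "squeeze" is the grip in N (left out, the last holds). Time passes only in rows, so rows that repeat a pose let the fingers close. It gives the time, the measured TCP pose, the force and the opening at its end, in the units of the state.
- state(): the state, without advancing time (a new reading comes with each control period).
- get_image(name): name is "side" or "top" or "wrist"; returns a dict with "color" (384x512x3 uint8, red, green, blue), "z_map" (384x512 float32, m along the optical axis (not along the pixel's ray), 0 where there is no reading), "camera_matrix" (3x3 intrinsics, pixels), "k1" (the pictures are not rectified: a ray, as slopes to the right and down, at radius r is drawn at 1 + k1 r^2 times it, then the intrinsics apply), "extrinsics" (4x4, takes a point from camera to world coordinates). Camera axes: x right, y up, looking along -z (the intrinsics and any distortion apply to the point x, -y, -z); pixel columns grow to the right and rows downward; lengths in m; the calibration is good to about 2 mm. A picture is of the moment at which its call begins.
- finish_job(): hands the job in, once; it reports no verdict.
Trained networks look in the newest picture that a camera, given by its name, has taken for a name from the list of things; names that differ only in an ending like _2 or _b are one class to them, and where a whole thing is asked for, a point or a joint stands for the part that bears it (a point fixed in the world has none). Each returns a list of dicts, best first, with "score" (0 to 1); they miss things now and then, are a little off and sometimes report something else, mostly with a low value. They report only what shows in the picture. A call takes as long as a camera call.
- spot_in(camera, label): "pixel" ([row, column] in pixels, amid what is visible of it).
- trace(camera, label): "pixels" (384x512 bool, what is visible of it) and "pixel" ([row, column] in pixels, amid what is visible of it).
The state is a dict: "clock": time; "qpos": joint angles; "qd": joint speeds; "joint_efforts": joint torques, N m; "position": TCP position; "orientation": TCP orientation; "force": force on the tool from outside, world axes, zero at the start; "moment": the same for the moment, N m; "width": opening from 0.0 (shut) to 1.0 (fully open).
Only numpy, scipy, OpenCV 4.12 (cv2) and the standard library are available. Lean on these libraries where they do the work, as an engineer would, in place of code of your own. Each camera call takes 0.05 s, during which the arm holds its last target.

## Working session

There is one attempt and no reset: what is moved stays moved. The work goes in short steps, Python scripts to look and compute and a tool call to move; the robot and the scene stay as the last step left them, time stands still between calls to the robot, and variables do not carry over. Pictures are saved under pics/ and viewed, and the job is handed in when it is done.

Besides the shell and the picture viewer there is one more tool, called after ">>>" as name(argument=value, ...), one argument or row to a line, values as JSON. send_rows: Moves the arm, as the interface text tells. Its arguments: {"type":"object","properties":{"deltas":{"type":"array","items":{"type":"number"}},"squeeze":{"type":"number"}},"required":["deltas"]}

```bash
mkdir -p pics; ls; python3 - <<'E'
from rig import *
import cv2, numpy as np
print(state()); print(tip_reach)
for n in ["side","top","wrist"]:
    d=get_image(n); cv2.imwrite(f"pics/{n}0.png",d["color"][:,:,::-1]); print(n,d["camera_matrix"],d["k1"],d["extrinsics"])
    np.savez(f"{n}0.npz",**d)
E
```

```text
pics
{'clock': 0.0, 'qpos': array([-1.18690685,  0.46943351, -0.04857187,  1.53369875,  0.02408493,
        1.14098297, -0.08230202]), 'qd': array([ 0.00020158, -0.00048397, -0.00089974,  0.00073227,  0.00016184,
        0.00179947, -0.00028672]), 'joint_efforts': array([-1.63670861e-04, -5.10306931e+01, -4.70039912e-02, -2.37719768e+01,
        1.06546711e-02,  7.21918346e-03,  2.04776910e-06]), 'position': array([0.27056239, 0.61779564, 0.24426461]), 'orientation': array([ 2.62860178e+00,  1.71844067e+00, -2.48692277e-03]), 'force': array([-0.32347151,  0.24566257,  0.30014843]), 'moment': array([ 0.03120938, -0.00022178, -0.01161469]), 'width': 0.9985162126415332}
0.014
side [[489.07144203   0.         246.29297961]
 [  0.         489.07144203 188.33397846]
 [  0.           0.           1.        ]] -0.0021780316112674013 [[ 0.88056006  0.31183938 -0.35688961  0.14974   ]
 [-0.4736872   0.60341584 -0.64149026 -0.64601615]
 [ 0.01531092  0.73392474  0.67905821  0.90304629]
 [ 0.          0.          0.          1.        ]]
top [[466.61521028   0.         254.82961646]
 [  0.         466.61521028 185.83354455]
 [  0.           0.           1.        ]] -0.04989148354333009 [[ 0.01251043  0.99784203 -0.06445759  0.48697972]
 [-0.99988817  0.0130122   0.00737055  0.08954751]
 [ 0.00819338  0.06435817  0.99789323  1.20682846]
 [ 0.          0.          0.          1.        ]]
wrist [[292.20852919   0.         256.132385  ]
 [  0.         292.20852919 186.2757289 ]
 [  0.           0.           1.        ]] -0.009898289680834258 [[ 0.40153027 -0.87615598 -0.26669111  0.20219448]
 [ 0.91584481  0.38371156  0.11829503  0.6473104 ]
 [-0.00131244 -0.2917467   0.95649471  0.37221224]
 [ 0.          0.          0.          1.        ]]
```

View pics/side0.png

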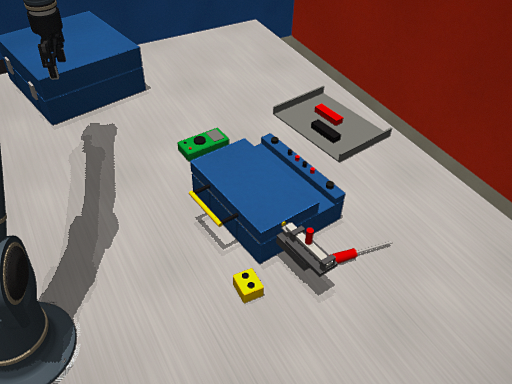

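View pics/top0.png

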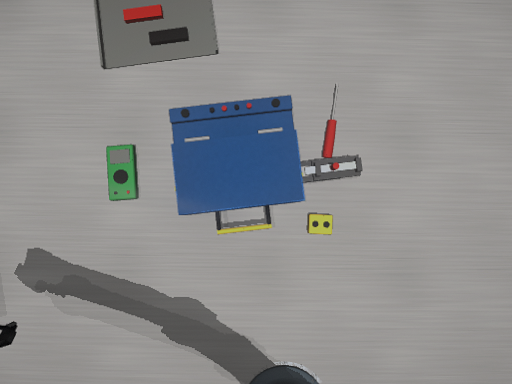

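The top view shows the handle bar from about (232,218) to (227,271), the red knob at about (165,335), the outlet block at (223,320), the screwdriver just behind the knob, and the meter at (172,121). Next I'll measure these.

```bash
cat > h.py <<'E'
import numpy as np, cv2
from rig import *
def unproj(d,px):
    px=np.atleast_2d(px).astype(float)  # row,col
    K=d["camera_matrix"];k=float(d["k1"])
    dist=np.array([k,0,0,0],float)
    u=cv2.undistortPoints(px[:,::-1].reshape(-1,1,2).copy(),K,dist).reshape(-1,2)
    return u
def pts(d,mask):
    rc=np.argwhere(mask&(d["z_map"]>0)); u=unproj(d,rc); z=d["z_map"][rc[:,0],rc[:,1]]
    pc=np.c_[u[:,0]*z,-u[:,1]*z,-z]
    E=d["extrinsics"]; return pc@E[:3,:3].T+E[:3,3]
def ray(d,px):
    u=unproj(d,px)[0]; E=d["extrinsics"]; v=E[:3,:3]@np.array([u[0],-u[1],-1]); return E[:3,3],v
def at_z(d,px,z):
    o,v=ray(d,px); return o+v*(z-o[2])/v[2]
def masks(d):
    hsv=cv2.cvtColor(d["color"],cv2.COLOR_RGB2HSV).astype(int); h,s,v=hsv[...,0],hsv[...,1],hsv[...,2]
    return dict(yellow=(h>20)&(h<35)&(s>150)&(v>90),red=((h<6)|(h>174))&(s>170)&(v>70),blue=(h>100)&(h<125)&(s>120))
def load(n): return dict(np.load(n))
E
python3 - <<'E'
from h import *
for n in ["top","side"]:
    d=load(n+"0.npz"); m=masks(d)
    for c in ["yellow","red"]:
        nn,l,st,ce=cv2.connectedComponentsWithStats(m[c].astype(np.uint8))
        for i in range(1,nn):
            if st[i,4]<15 or st[i,4]>3000: continue
            p=pts(d,l==i); print(n,c,st[i],ce[i].round(1),p.mean(0).round(4),p.min(0).round(3),p.max(0).round(3))
    for c in ["bolt_knob","cover_handle","outlet_block","screwdriver","meter","case","cover_dot","cover"]:
        r=spot_in(n,c); print(n,c,[(np.round(a["pixel"],1),round(a["score"],2)) for a in r[:2]])
# handle line fit
d=load("top0.npz");m=masks(d)["yellow"].copy(); m[:,290:]=0; m[:200]=0
p=pts(d,m); p=p[p[:,2]>0.06]; c=p.mean(0); w=np.linalg.svd(p-c)[2][0]; print(c,w,np.degrees(np.arctan2(w[1],w[0])),(p-c)@w.T.min() if 0 else ((p-c)@w).min(),((p-c)@w).max())
# cover top
b=masks(d)["blue"].copy(); b[:130]=0
p=pts(d,b); p=p[(p[:,2]>0.09)]; print(p[:,2].mean(),p[:,2].max()); r=cv2.minAreaRect(p[:,:2].astype(np.float32)); print(r)
E
```

```text
top yellow [308 214  24  20 199] [321.  221.5] [ 0.475  -0.0866  0.0333] [ 0.446 -0.112  0.028] [ 0.494 -0.055  0.039]
top yellow [218 224  53  10 189] [243.1 228.7] [0.4566 0.1079 0.0968] [0.445 0.044 0.091] [0.468 0.168 0.103]
top red [123   5  39  16 411] [142.5  12.2] [1.0162 0.3813 0.024 ] [0.995 0.332 0.014] [1.038 0.433 0.031]
top red [324 120  12  38 278] [329.6 138.7] [ 0.6873 -0.1098  0.0225] [ 0.64  -0.125  0.015] [ 0.737 -0.096  0.029]
top red [333 163   6   6  26] [335.5 165.3] [ 0.6051 -0.1027  0.1447] [ 0.599 -0.109  0.14 ] [ 0.611 -0.097  0.149]
top bolt_knob [(array([168.4, 332.6]), 0.76)]
top cover_handle [(array([171.6, 239. ]), 0.75)]
top outlet_block [(array([226. , 317.8]), 0.55)]
top screwdriver [(array([135.8, 329.4]), 0.84), (array([161. , 239.2]), 0.74)]
top meter [(array([173.5, 121.1]), 0.84)]
top case [(array([159.3, 240.8]), 0.69)]
top cover_dot [(array([173.9, 238.7]), 0.91), (array([161.4, 243.4]), 0.58)]
top cover [(array([173.1, 237.5]), 0.64)]
side yellow [189 191  34  36 228] [205.4 208.2] [0.458  0.1027 0.094 ] [0.444 0.038 0.003] [0.503 0.214 0.1
[... 704 characters left out ...]
([242.9, 310. ]), 0.59)]
side cover_handle [(array([189.4, 252. ]), 0.58)]
side outlet_block [(array([285.6, 246.4]), 0.74)]
side screwdriver [(array([254.5, 351.7]), 0.71)]
side meter [(array([143.5, 199.6]), 0.63)]
side case [(array([197.5, 267.7]), 0.7), (array([241.8, 309.4]), 0.19)]
side cover_dot [(array([189.5, 253.5]), 0.63)]
side cover [(array([193.2, 248.7]), 0.77), (array([255.6, 345.3]), 0.34)]
[0.45656402 0.10785105 0.09682211] [-1.27591083e-01  9.91826707e-01  5.46982374e-04] 97.33041341890133 -0.06457606149471462 0.060701552975841934
0.10968142730857071 0.3279076611787496
((0.5073502063751221, 0.29391881823539734), (0.25337016582489014, 0.7134095430374146), 26.227811813354492)
```

```bash
cat >> h.py <<'E'
from scipy.spatial.transform import Rotation as R
YAW=np.radians(7.3)
def delta(p,yaw_deg,s=None):
    """tool-frame shift mm and turn deg to reach world p, tool down with tool x at yaw_deg"""
    s=s or state(); r0=R.from_rotvec(s["orientation"])
    y=np.radians(yaw_deg); X=np.array([np.cos(y),np.sin(y),0]); Z=np.array([0,0,-1.]); T=R.from_matrix(np.c_[X,np.cross(Z,X),Z])
    sh=r0.inv().apply(np.array(p)-s["position"])*1000; tv=np.degrees((r0.inv()*T).as_rotvec())
    return sh.round(1),tv.round(1)
E
python3 - <<'E'
from h import *
d=load("top0.npz"); b=masks(d)["blue"].copy(); b[:,:165]=0;b[:,310:]=0;b[:100]=0;b[225:]=0
P=pts(d,b); t=(P[:,2]>0.106)&(P[:,2]<0.118); P=P[t]; print(len(P),P[:,2].mean(),P.min(0),P.max(0))
r=cv2.minAreaRect(P[:,:2].astype(np.float32)); print(r,cv2.boxPoints(r))
for nm,(y) in dict(a=7.3).items():
    print(delta((0.605,-0.102,0.24),7.3))
E
```

```text
8628 0.10982833799742293 [ 0.48927479 -0.03467458  0.10600088] [0.69418829 0.27940777 0.11731882]
((0.5920577645301819, 0.12313038855791092), (0.17048828303813934, 0.29790833592414856), 7.397798538208008) [[ 0.4883442   0.25986886]
 [ 0.52670217 -0.03555972]
 [ 0.69577134 -0.01360808]
 [ 0.65741336  0.2818205 ]]
(array([-525.7,  595.2,    5.3]), array([-0., -0., 59.]))
```

```bash
python3 - <<'E'
from h import *
d=load("top0.npz"); 
def up(n,sl): cv2.imwrite(n,cv2.resize(d["color"][sl][:,:,::-1],None,fx=5,fy=5,interpolation=cv2.INTER_CUBIC))
up("pics/k0.png",np.s_[130:240,280:400])
E
```

```text
(no output)
```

View pics/k0.png

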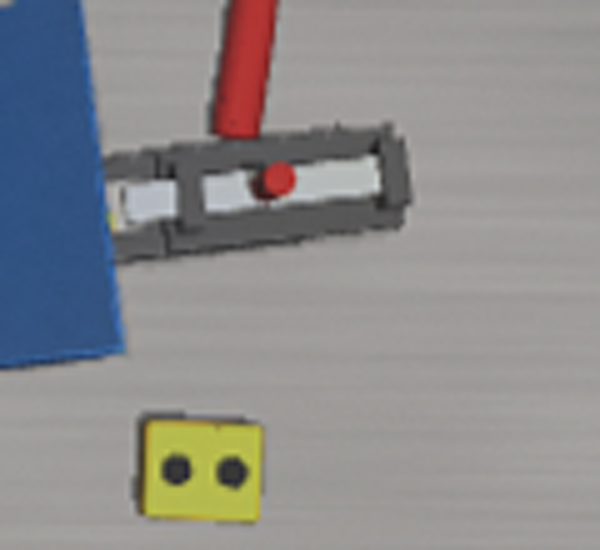

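The knob axis is at about (0.605, −0.102), the console yaw is 7.4°, and the bolt is about 5 mm out. I'll move above the knob.

>>> send_rows(
  deltas=[0, -8, 9, 0, 0, 0, 1, 0, -26, 30, 0, 0, 0, 3, 0, -53, 60, 0, 0, 0, 6, 0, -82, 92, 0, 0, 0, 9, 0, -110, 125, 0, 0, 0, 12, 0, -139, 158, 0, 0, 0, 15, 0, -168, 190, 0, 0, 0, 18, 0, -197, 223, 0, 0, 0, 22, 0, -226, 256, 0, 0, 0, 25, 0, -255, 289, 0, 0, 0, 28, 0, -284, 321, 0, 0, 0, 31, 0, -310, 351, 0, 0, 0, 34],
  squeeze=30,
)

```text
clock: 2.15
position: [0.4682, 0.1904, 0.2456]
orientation: [-3.019, -0.868, -0.001]
force: [0.4, 0.6, 0.5]
width: 0.997
```

```bash
python3 - <<'E'
from h import *
s=state();print(s["clock"],s["position"],s["force"]);print(delta((0.605,-0.102,0.22),7.4))
E
```

```text
2.15 [0.4682468  0.19043805 0.24561778] [0.43170281 0.55843637 0.5133154 ]
(array([-39.5, 320.4,  25.6]), array([-0. , -0. , 24.7]))
```

>>> send_rows(
  deltas=[0, -5, 40, 3, 0, 0, 3, 0, -10, 80, 6, 0, 0, 6, 0, -15, 120, 10, 0, 0, 9, 0, -20, 160, 13, 0, 0, 12, 0, -25, 200, 16, 0, 0, 15, 0, -30, 240, 19, 0, 0, 18, 0, -35, 275, 22, 0, 0, 21, 0, -38, 300, 25, 0, 0, 23.5, 0, -39.5, 315, 25, 0, 0, 24.7, 0, -39.5, 320, 25, 0, 0, 24.7, 0, -39.5, 320, 25, 0, 0, 24.7],
)

```text
clock: 3.25
position: [0.6057, -0.0977, 0.2204]
orientation: [-3.134, -0.21, 0.0]
force: [-0.3, -0.3, -0.4]
width: 1.0
```

```bash
python3 - <<'E'
from h import *
s=state();print(s["clock"],s["position"],s["force"])
for n in ["wrist","top"]:
    d=get_image(n); cv2.imwrite(f"pics/{n}1.png",d["color"][:,:,::-1]); np.savez(n+"1.npz",**d)
    nn,l,st,ce=cv2.connectedComponentsWithStats(masks(d)["red"].astype(np.uint8))
    for i in range(1,nn):
        if st[i,4]>15: p=pts(d,l==i); print(n,st[i],p.mean(0).round(4),np.round(p.max(0),3)); 
print(delta((0.605,-0.102,0.127),7.4))
E
```

```text
3.25 [ 0.60567599 -0.09771667  0.22035053] [-0.3464303  -0.26137672 -0.36467962]
wrist [ 283  164   83   38 1590] [ 0.6858 -0.1086  0.0223] [ 0.737 -0.093  0.027]
wrist [243 200  21  18 277] [ 0.6035 -0.1029  0.1451] [ 0.611 -0.097  0.147]
top [123   5  39  16 408] [1.0164 0.3814 0.0239] [1.037 0.432 0.03 ]
top [327 120   9  13  81] [ 0.7195 -0.1121  0.0218] [ 0.736 -0.103  0.028]
top [324 134   9  23  95] [ 0.6633 -0.1055  0.0235] [ 0.7   -0.095  0.029]
(array([-1.3,  5.8, 93.3]), array([-0.1,  0. ,  0.4]))
```

View pics/wrist1.png

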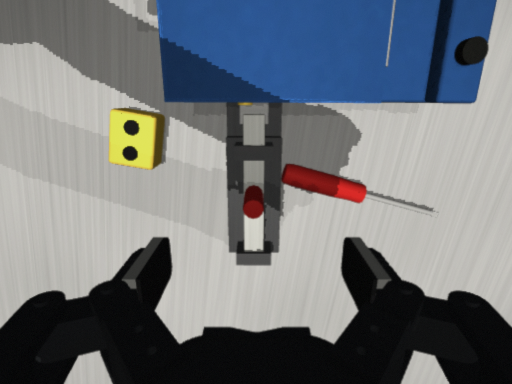

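The wrist view has the knob at about (202,253), centred between the fingers. The yellow block at (138,135) and the screwdriver at (185,325) are clear of it. I'll descend and grip.

>>> send_rows(
  deltas=[0, -2, 6, 15, 0, 0, 0, 0, -2, 6, 40, 0, 0, 0, 0, -2, 6, 65, 0, 0, 0, 0, -2, 6, 85, 0, 0, 0, 0, -2, 6, 92, 0, 0, 0, 0, -2, 6, 92, 0, 0, 0, 1, -2, 6, 92, 0, 0, 0, 1, -2, 6, 92, 0, 0, 0, 1, -2, 6, 92, 0, 0, 0, 1, -2, 6, 92, 0, 0, 0, 1, -2, 6, 92, 0, 0, 0, 1, -2, 6, 92, 0, 0, 0],
  squeeze=30,
)

```text
clock: 4.55
position: [0.6042, -0.1043, 0.1288]
orientation: [-3.134, -0.209, 0.001]
force: [-2.8, 0.2, 5.1]
width: 0.178
```

Gripped, at about 15 mm opening. Now I'll draw the bolt along tool +y.

>>> send_rows(
  deltas=[1, 0, 3, 0, 0, 0, 0, 1, 0, 6, 0, 0, 0, 0, 1, 0, 10, 0, 0, 0, 0, 1, 0, 14, 0, 0, 0, 0, 1, 0, 18, 0, 0, 0, 0, 1, 0, 22, 0, 0, 0, 0, 1, 0, 25, 0, 0, 0, 0, 1, 0, 27, 0, 0, 0, 0, 1, 0, 27, 0, 0, 0, 0, 1, 0, 27, 0, 0, 0, 0],
)

```text
clock: 5.55
position: [0.6074, -0.1288, 0.1287]
orientation: [-3.131, -0.211, 0.003]
force: [-5.3, 4.5, 7.4]
width: 0.177
```

```bash
python3 - <<'E'
from h import *
s=state();print(s["clock"],s["position"],s["force"],s["width"])
d=get_image("wrist"); cv2.imwrite(f"pics/wrist2.png",d["color"][:,:,::-1])
E
```

```text
5.55 [ 0.60742887 -0.12876767  0.12866621] [-5.29263281  4.51484765  7.35926653] 0.1767223557609878
```

View pics/wrist2.png

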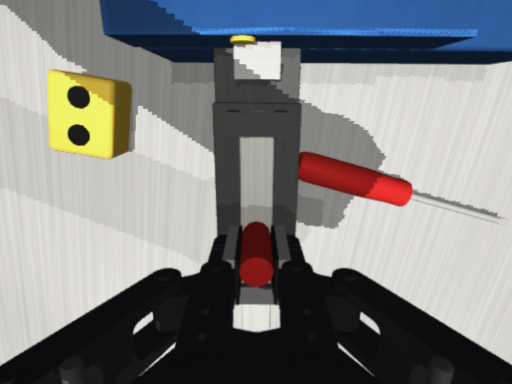

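The bolt nose is out of the tongue at (60,257). I'll pull a little more until it hits the stop.

>>> send_rows(
  deltas=[1, 0, 2, 0, 0, 0, 0, 1, 0, 4, 0, 0, 0, 0, 1, 0, 6, 0, 0, 0, 0, 1, 0, 6, 0, 0, 0, 0, 1, 0, 6, 0, 0, 0, 0],
)

```text
clock: 6.1
position: [0.6075, -0.1289, 0.1285]
orientation: [-3.122, -0.215, 0.008]
force: [-8.3, 14.2, 11.3]
width: 0.176
```

The pull force rose with no movement, so the bolt is at its stop. I'll relax, open and rise.

>>> send_rows(
  deltas=[1, 0, -3, 0, 0, 0, 0, 1, 0, -6, 0, 0, 0, 0, 0.3, 0, -6, 0, 0, 0, 0, 0, 0, -6, 0, 0, 0, 0, 0, 0, -6, 0, 0, 0, 0, 0, 0, -6, -10, 0, 0, 0, 0, 0, -6, -35, 0, 0, 0, 0, 0, -6, -65, 0, 0, 0, 0, 0, -6, -90, 0, 0, 0, 0, 0, -6, -100, 0, 0, 0, 0, 0, -6, -100, 0, 0, 0],
)

```text
clock: 7.2
position: [0.609, -0.1313, 0.23]
orientation: [3.134, 0.209, 0.006]
force: [0.4, 0.5, -0.3]
width: 0.995
```

```bash
python3 - <<'E'
from h import *
s=state();print(s["clock"],s["position"],s["force"],s["width"])
for n in ["wrist","side"]:
    d=get_image(n); cv2.imwrite(f"pics/{n}3.png",d["color"][:,:,::-1]); np.savez(n+"3.npz",**d)
    nn,l,st,ce=cv2.connectedComponentsWithStats(masks(d)["red"].astype(np.uint8))
    for i in range(1,nn):
        if st[i,4]>15: p=pts(d,l==i); print(n,st[i],p.mean(0).round(4),np.round(p.max(0),3)); 
print(delta((0.458,0.107,0.22),7.4))
E
```

```text
7.2 [ 0.60902101 -0.13133025  0.23002698] [ 0.38234124  0.52069739 -0.28105603] 0.994882894272679
wrist [ 283  134   83   39 1606] [ 0.6857 -0.1095  0.0225] [ 0.737 -0.093  0.027]
wrist [245 184  19  18 265] [ 0.6068 -0.1274  0.1451] [ 0.614 -0.121  0.147]
side [  293     0   219   202 23231] [ 2.0172  0.8305 -0.2988] [2.048 2.115 0.523]
side [315 104   6  11  44] [1.0007 0.419  0.0191] [1.034 0.456 0.028]
side [295 155   5   6  22] [0.7438 0.1559 0.1012] [0.751 0.164 0.106]
side [310 167   4   6  17] [0.7402 0.0846 0.1138] [0.765 0.118 0.341]
side [313 235   8  17 106] [ 0.6049 -0.1325  0.1326] [ 0.614 -0.122  0.15 ]
side [333 248  24  15 209] [ 0.7081 -0.12    0.022 ] [ 0.738 -0.104  0.108]
(array([-116.6, -255.5,    7.7]), array([-0. ,  0.1,  0.2]))
```

View pics/wrist3.png

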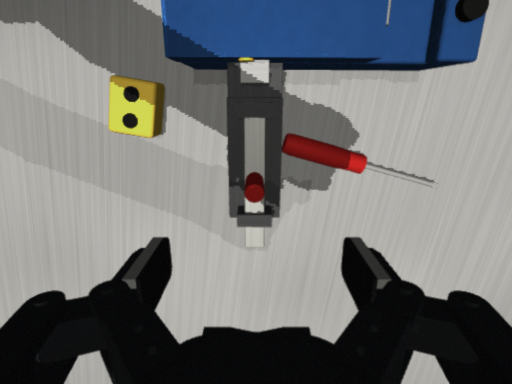

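The bolt is at its stop with the knob at y≈−0.128, and the block and screwdriver haven't moved. Next I'll go above the handle with the fingers part closed.

>>> send_rows(
  deltas=[0.5, -5, -10, 0, 0, 0, 0, 0.5, -18, -40, 0, 0, 0, 0, 0.5, -36, -80, 0, 0, 0, 0, 0.5, -54, -120, 0, 0, 0, 0, 0.5, -72, -160, 0, 0, 0, 0, 0.5, -90, -200, 0, 0, 0, 0, 0.5, -105, -235, 0, 0, 0, 0, 0.5, -114, -252, 0, 0, 0, 0, 0.5, -116.5, -257, 0, 0, 0, 0, 0.5, -116.5, -257, 0, 0, 0, 0, 0.5, -116.5, -257, 0, 0, 0, 0],
)

```text
clock: 8.4
position: [0.4589, 0.1072, 0.228]
orientation: [3.134, 0.207, -0.0]
force: [-0.1, 1.4, 0.1]
width: 0.502
```

```bash
python3 - <<'E'
from h import *
s=state();print(s["clock"],s["position"],s["force"],s["width"])
for n in ["wrist"]:
    d=get_image(n); cv2.imwrite(f"pics/{n}4.png",d["color"][:,:,::-1]); np.savez(n+"4.npz",**d)
    nn,l,st,ce=cv2.connectedComponentsWithStats(masks(d)["yellow"].astype(np.uint8))
    for i in range(1,nn):
        if st[i,4]>15:
            p=pts(d,l==i); print(n,st[i],p.mean(0).round(4),p.min(0).round(3),np.round(p.max(0),3))
print(delta((0.458,0.107,0.088),7.4))
E
```

```text
8.4 [0.45885101 0.10721458 0.22801046] [-0.09734279  1.42874862  0.074843  ] 0.5016286307752358
wrist [ 247  111   13  134 1250] [0.4549 0.1098 0.0972] [0.442 0.042 0.094] [0.468 0.169 0.1  ]
wrist [229 274  36  20 511] [ 0.4681 -0.0565  0.0203] [ 0.445 -0.063  0.003] [ 0.491 -0.054  0.035]
wrist [239 294  14  12  51] [ 0.4681 -0.0715  0.035 ] [ 0.459 -0.081  0.034] [ 0.477 -0.063  0.037]
wrist [236 311  13  13  51] [ 0.4671 -0.0998  0.0344] [ 0.459 -0.111  0.033] [ 0.475 -0.09   0.036]
(array([ -1. ,  -0.2, 140.1]), array([0. , 0. , 0.1]))
```

View pics/wrist4.png

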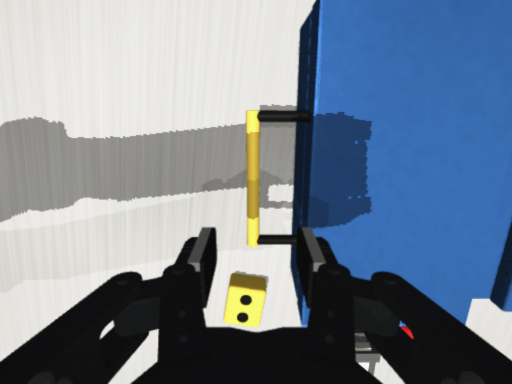

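The bar is at (178,252), centred between the fingers, with the cover face to its right. I'll descend and grip it.

>>> send_rows(
  deltas=[0.5, -2, 0, 10, 0, 0, 0, 0.5, -2, 0, 35, 0, 0, 0, 0.5, -2, 0, 65, 0, 0, 0, 0.5, -2, 0, 95, 0, 0, 0, 0.5, -2, 0, 120, 0, 0, 0, 0.5, -2, 0, 134, 0, 0, 0, 0.5, -2, 0, 138, 0, 0, 0, 0.5, -2, 0, 138, 0, 0, 0],
)

```text
clock: 9.25
position: [0.4563, 0.1072, 0.0896]
orientation: [3.134, 0.207, -0.002]
force: [0.6, -0.7, 0.6]
width: 0.5
```

>>> send_rows(
  deltas=[0.7, 0, 0, 0, 0, 0, 0, 1, 0, 0, 0, 0, 0, 0, 1, 0, 0, 0, 0, 0, 0, 1, 0, 0, 0, 0, 0, 0, 1, 0, 0, 0, 0, 0, 0, 1, 0, 0, 0, 0, 0, 0],
  squeeze=40,
)

```text
clock: 9.85
position: [0.4555, 0.1079, 0.091]
orientation: [-3.134, -0.209, 0.003]
force: [-4.1, 0.1, 5.9]
width: 0.12
```

```bash
python3 - <<'E'
from h import *
s=state();print(s["clock"],s["position"],s["force"],s["width"],s["orientation"])
d=get_image("wrist"); cv2.imwrite(f"pics/wrist5.png",d["color"][:,:,::-1])
# arc in tool frame: x forward(ex), z down. handle now at angle a0
a0=np.arctan2(17,230); r=np.hypot(230,17)
for t in np.arange(0,1.35,0.06).tolist()+[1.34]:
    print(round(t,2),(r*(np.cos(a0)-np.cos(a0+t))).round(1),(-r*(np.sin(a0+t)-np.sin(a0))).round(1))
E
```

```text
9.85 [0.45550951 0.1078573  0.0909975 ] [-4.05573255  0.08015954  5.92859253] 0.12040069867416298 [-3.13411847e+00 -2.09130617e-01  2.96738363e-03]
0.0 0.0 -0.0
0.06 1.4 -13.8
0.12 3.7 -27.4
0.18 6.8 -40.9
0.24 10.6 -54.2
0.3 15.3 -67.2
0.36 20.7 -79.9
0.42 26.9 -92.3
0.48 33.8 -104.3
0.54 41.5 -115.8
0.6 49.8 -126.9
0.66 58.7 -137.4
0.72 68.3 -147.4
0.78 78.4 -156.8
0.84 89.1 -165.6
0.9 100.3 -173.7
0.96 112.0 -181.2
1.02 124.1 -187.9
1.08 136.6 -193.9
1.14 149.4 -199.1
1.2 162.5 -203.5
1.26 175.8 -207.2
1.32 189.4 -210.0
1.34 193.9 -210.8
```

View pics/wrist5.png

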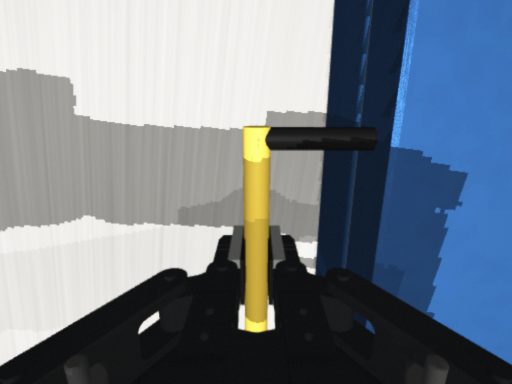

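The bar is gripped at about 10 mm opening. I'll start the arc to 0.54 rad.

>>> send_rows(
  deltas=[1, 0.5, 0, -5, 0, 0, 0, 1, 1.4, 0, -14, 0, 0, 0, 1, 3.7, 0, -27, 0, 0, 0, 1, 6.8, 0, -41, 0, 0, 0, 1, 10.6, 0, -54, 0, 0, 0, 1, 15.3, 0, -67, 0, 0, 0, 1, 20.7, 0, -80, 0, 0, 0, 1, 26.9, 0, -92, 0, 0, 0, 1, 33.8, 0, -104, 0, 0, 0, 1, 41.5, 0, -116, 0, 0, 0, 1, 41.5, 0, -116, 0, 0, 0],
)

```text
clock: 11.0
position: [0.4953, 0.1131, 0.2077]
orientation: [-3.135, -0.209, 0.01]
force: [-9.1, -1.2, 2.0]
width: 0.12
```

```bash
python3 - <<'E'
from h import *
s=state();print(s["clock"],s["position"],s["force"],s["width"],s["orientation"])
for n in ["wrist","side"]:
    d=get_image(n); cv2.imwrite(f"pics/{n}6.png",d["color"][:,:,::-1]); np.savez(n+"6.npz",**d)
    nn,l,st,ce=cv2.connectedComponentsWithStats(masks(d)["yellow"].astype(np.uint8))
    for i in range(1,nn):
        if st[i,4]>15:
            p=pts(d,l==i); print(n,st[i],np.median(p,0).round(4))
im=[cv2.imread(f"pics/{n}6.png") for n in ["wrist","side"]]; cv2.imwrite("pics/c6.png",cv2.resize(np.hstack(im),(800,300)))
E
```

```text
11.0 [0.49531073 0.1130755  0.20774126] [-9.07145081 -1.1751289   2.03284323] 0.1196570536768605 [-3.13451535 -0.20904548  0.00995922]
wrist [ 244  126   27  207 4047] [0.4935 0.1259 0.2113]
wrist [305 220   7  11  57] [0.548  0.0788 0.0823]
side [218 162  19  21 130] [0.4993 0.0737 0.2106]
side [294 198   4   5  16] [ 0.6168 -0.0277  0.1622]
side [244 204   4   5  17] [0.5518 0.0751 0.0818]
side [233 268  31  35 663] [ 0.4625 -0.0967  0.0335]
```

View pics/c6.png

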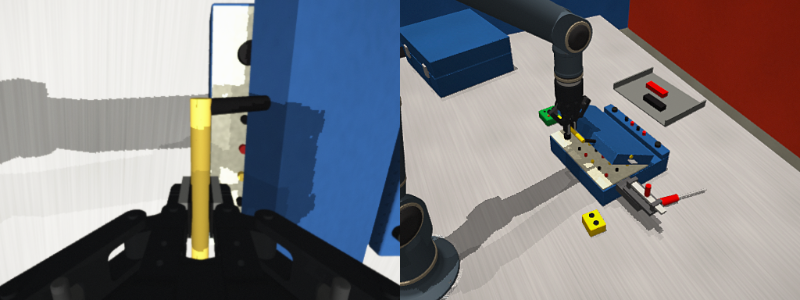

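The side-view dot at about (200,296) puts the cover at 0.544 rad, against 0.54 rad from the tool path, so the two agree. I'll continue to 1.08 rad.

>>> send_rows(
  deltas=[1, 8, 0, -11, 0, 0, 0, 1, 17, 0, -21.5, 0, 0, 0, 1, 27, 0, -31.5, 0, 0, 0, 1, 37, 0, -41, 0, 0, 0, 1, 47.5, 0, -50, 0, 0, 0, 1, 59, 0, -58, 0, 0, 0, 1, 70.5, 0, -65.5, 0, 0, 0, 1, 82.5, 0, -72, 0, 0, 0, 1, 90, 0, -75.7, 0, 0, 0, 1, 95, 0, -78, 0, 0, 0, 1, 95, 0, -78, 0, 0, 0],
)

```text
clock: 12.2
position: [0.5926, 0.1257, 0.2878]
orientation: [-3.134, -0.209, -0.004]
force: [-5.4, -1.5, 9.3]
width: 0.118
```

```bash
cat > ang.py <<'E'
from h import *
import sys
k=sys.argv[1]
s=state();print(s["clock"],s["position"].round(4),s["force"].round(1),s["width"],s["orientation"].round(3))
ex=np.array([np.cos(np.radians(7.4)),np.sin(np.radians(7.4))]); H=np.array([0.4563,0.108])+0.23*ex; hz=0.076
def show(lbl,p,a0): u=(np.array(p[:2])-H)@ex; print(lbl,"x,z rel",round(u,4),round(p[2]-hz,4),"angle",round(np.arctan2(p[2]-hz,-u)-a0,3))
g=s["position"]-0.005*R.from_rotvec(s["orientation"]).as_matrix()[:,2]
show("grip",g,np.arctan2(17,230))
for n in ["wrist","side","top"]:
    d=get_image(n); cv2.imwrite(f"pics/{n}{k}.png",d["color"][:,:,::-1]); np.savez(f"{n}{k}.npz",**d)
    nn,l,st,ce=cv2.connectedComponentsWithStats(masks(d)["yellow"].astype(np.uint8))
    for i in range(1,nn):
        if st[i,4]>6:
            p=np.median(pts(d,l==i),0) if ((l==i)&(d["z_map"]>0)).any() else None
            if p is None: continue
            print(n,st[i],p.round(4)); show("  as dot",p,np.arctan2(27.5,117)); show("  as bar",p,np.arctan2(17,230))
im=[cv2.imread(f"pics/{n}{k}.png") for n in ["wrist","side"]]; cv2.imwrite(f"pics/c{k}.png",cv2.resize(np.hstack(im),(800,300)))
E
python3 ang.py 7
```

```text
12.2 [0.5926 0.1257 0.2878] [-5.4 -1.5  9.3] 0.11829463732054035 [-3.134 -0.209 -0.004]
grip x,z rel -0.0926 0.2168 angle 1.093
wrist [ 244  126   27  207 4456] [0.5905 0.1417 0.292 ]
  as dot x,z rel -0.0926 0.216 angle 0.935
  as bar x,z rel -0.0926 0.216 angle 1.092
wrist [214 194   6   4  13] [0.5512 0.0812 0.0826]
  as dot x,z rel -0.1393 0.0066 angle -0.184
  as bar x,z rel -0.1393 0.0066 angle -0.027
wrist [141 253  37  30 450] [ 0.469  -0.0567  0.0243]
  as dot x,z rel -0.2387 -0.0517 angle -0.444
  as bar x,z rel -0.2387 -0.0517 angle -0.287
side [255 118  20  19 121] [0.5967 0.0816 0.2915]
  as dot x,z rel -0.0941 0.2155 angle 0.928
  as bar x,z rel -0.0941 0.2155 angle 1.085
side [315 177   4   5  15] [ 0.6748 -0.0199  0.1938]
  as dot x,z rel -0.0298 0.1178 angle 1.092
  as bar x,z rel -0.0298 0.1178 angle 1.249
side [241 182   4   5  17] [0.58   0.1494 0.0826]
  as dot x,z rel -0.102 0.0066 angle -0.167
  as bar x,z rel -0.102 0.0066 angle -0.01
side [262 183   4   5  16] [0.6259 0.1202 0.0813]
  as dot x,z rel -0.0602 0.0053 angle -0.143
  as bar x,z rel -0.0602 0.0053 angle 0.014
side [244 204   4   5  16] [0.5503 0.0747 0.082 ]
  as dot x,z rel -0.141 0.006 angle -0.188
  as bar x,z rel -0.141 0.006 angle -0.031
side [267 206   4   5  14] [0.5954 0.0463 0.0813]
  as dot x,z rel -0.1 0.0053 angle -0.178
  as bar x,z rel -0.1 0.0053 angle -0.021
side [289 208   4   4  16] [0.6383 0.0159 0.0827]
  as dot x,z rel -0.0614 0.0067 angle -0.123
  as bar x,z rel -0.0614 0.0067 angle 0.034
side [233 268  31  35 663] [ 0.4626 -0.0963  0.0334]
  as dot x,z rel -0.2501 -0.0426 angle -0.4
  as bar x,z rel -0.2501 -0.0426 angle -0.243
top [261 156   7   6  34] [0.601  0.0672 0.2906]
  as dot x,z rel -0.0917 0.2146 angle 0.936
  as bar x,z rel -0.0917 0.2146 angle 1.093
top [308 214  24  20 181] [ 0.4791 -0.0893  0.0332]
  as dot x,z rel -0.2328 -0.0428 angle -0.413
  as bar x,z rel -0.2328 -0.0428 angle -0.256
```

View pics/c7.png

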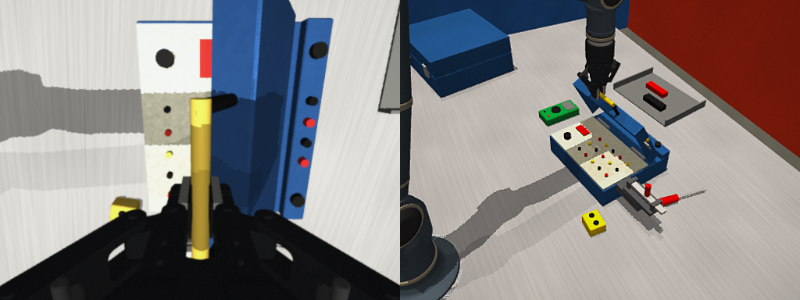

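The dot, the bar and the grip all give about 1.09 rad. I'll make the last 0.25 rad slowly.

>>> send_rows(
  deltas=[1, 4, 0, -1.8, 0, 0, 0, 1, 11, 0, -4.6, 0, 0, 0, 1, 18, 0, -7, 0, 0, 0, 1, 26, 0, -9.6, 0, 0, 0, 1, 33, 0, -11.7, 0, 0, 0, 1, 39, 0, -13.3, 0, 0, 0, 1, 44, 0, -14.4, 0, 0, 0, 1, 48, 0, -15.2, 0, 0, 0, 1, 51, 0, -15.8, 0, 0, 0, 1, 53, 0, -16.2, 0, 0, 0, 1, 54, 0, -16.4, 0, 0, 0, 1, 54, 0, -16.4, 0, 0, 0],
)

```text
clock: 13.55
position: [0.6464, 0.1328, 0.3024]
orientation: [3.134, 0.209, 0.005]
force: [-0.5, -2.6, 5.5]
width: 0.12
```

>>> send_rows(
  deltas=[1, 0, 0, 0, 0, 0, 0, 1, 0, 0, 0, 0, 0, 0, 1, 0, 0, 0, 0, 0, 0, 1, 0, 0, 0, 0, 0, 0],
)

```text
clock: 13.95
position: [0.6463, 0.1328, 0.3024]
orientation: [3.134, 0.209, 0.005]
force: [-1.0, -2.0, 6.0]
width: 0.118
```

```bash
python3 ang.py 8 | grep -v "^XX" | head -40
```

```text
13.95 [0.6463 0.1328 0.3024] [-1. -2.  6.] 0.11785020074543026 [3.134 0.209 0.005]
grip x,z rel -0.0384 0.2314 angle 1.333
wrist [ 244  126   27  207 4608] [0.644  0.1503 0.308 ]
  as dot x,z rel -0.0384 0.232 angle 1.176
  as bar x,z rel -0.0384 0.232 angle 1.333
wrist [200 134   8   8  50] [0.5808 0.1523 0.083 ]
  as dot x,z rel -0.1008 0.007 angle -0.162
  as bar x,z rel -0.1008 0.007 angle -0.005
wrist [234 163   7   8  45] [0.6245 0.1228 0.0827]
  as dot x,z rel -0.0613 0.0067 angle -0.122
  as bar x,z rel -0.0613 0.0067 angle 0.036
wrist [173 190   6   5  16] [0.5522 0.0808 0.0822]
  as dot x,z rel -0.1384 0.0062 angle -0.186
  as bar x,z rel -0.1384 0.0062 angle -0.029
wrist [205 216   6   6  25] [0.595  0.0506 0.0823]
  as dot x,z rel -0.0999 0.0063 angle -0.168
  as bar x,z rel -0.0999 0.0063 angle -0.011
wrist [ 111  248   36   44 1072] [ 0.4707 -0.0688  0.0336]
  as dot x,z rel -0.2385 -0.0424 angle -0.407
  as bar x,z rel -0.2385 -0.0424 angle -0.25
side [276 104  20  18 122] [0.6504 0.0891 0.3073]
  as dot x,z rel -0.04 0.2313 angle 1.169
  as bar x,z rel -0.04 0.2313 angle 1.326
side [326 171   3   4  11] [ 0.7023 -0.0165  0.1997]
  as dot x,z rel -0.002 0.1237 angle 1.323
  as bar x,z rel -0.002 0.1237 angle 1.481
side [241 182   4   5  17] [0.581  0.1504 0.0822]
  as dot x,z rel -0.1008 0.0062 angle -0.169
  as bar x,z rel -0.1008 0.0062 angle -0.012
side [262 183   4   5  16] [0.6243 0.1203 0.0821]
  as dot x,z rel -0.0618 0.0061 angle -0.132
  as bar x,z rel -0.0618 0.0061 angle 0.025
side [244 204   4   5  16] [0.5512 0.0735 0.0838]
  as dot x,z rel -0.1403 0.0078 angle -0.176
  as bar x,z rel -0.1403 0.0078 angle -0.019
side [267 206   4   5  14] [0.595  0.045  0.0833]
  as dot x,z rel -0.1005 0.0073 angle -0.159
  as bar x,z rel -0.1005 0.0073 angle -0.002
side [289 208   4   4  15] [0.639  0.0165 0.0822]
  as dot x,z rel -0.0607 0.0062 angle -0.129
```

View pics/c8.png

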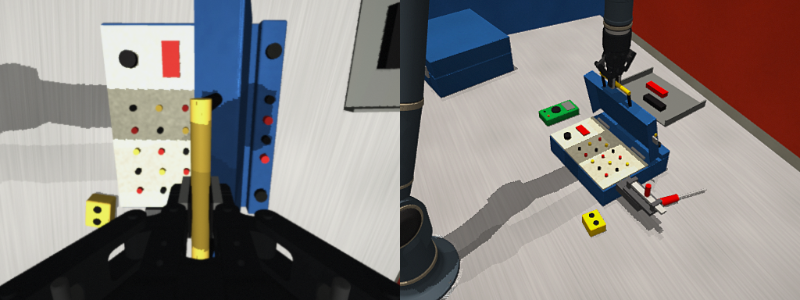

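The cover stands at about 1.33 rad by every measure and is still. The bolt is out and the bystanders haven't moved, so I'll hand in.

```bash
python3 - <<'E'
from h import *
d=load("side8.npz")
for c in ["yellow","red"]:
    nn,l,st,ce=cv2.connectedComponentsWithStats(masks(d)[c].astype(np.uint8))
    for i in range(1,nn):
        if 80<st[i,4]<800: print(c,st[i],np.median(pts(d,l==i),0).round(4))
print(np.abs(state()["qd"]).max()); print(finish_job())
E
```

```text
yellow [276 104  20  18 122] [0.6504 0.0891 0.3073]
yellow [233 268  31  35 663] [ 0.4624 -0.0968  0.0335]
red [315 103  28  22 295] [1.0102 0.3754 0.0229]
red [225 160  18  13 120] [0.5923 0.2209 0.0805]
red [313 235   9  17 107] [ 0.6046 -0.1326  0.1346]
red [333 248  24  15 210] [ 0.7078 -0.1209  0.0225]
0.0013284810389280902
the job is handed in; nothing more can be done
None
```

The bolt is drawn fully out and the cover is up at its balance point, with the handle still gripped. I handed the job in at about 14 s of the 58 s allowed; no verdict was reported.

- **Bolt:** I gripped the red knob and pulled until the force rose from about 7 N to 16 N with no further movement. The knob had moved about 25 mm from a start about 5 mm out, so the bolt is at its 30 mm stop. It was in the same place in the last picture.
- **Cover:** I swung it up along its arc with the tool pointing straight down. The grip position and the wrist camera's view of the bar gave 1.333 rad. In the side view the bar gave 1.326 and the dot 1.323. The target is 1.34 ± 0.09.
- **Stillness and grip:** The arm was still at hand-in (joint speeds about 0.001 rad/s). The fingers were closed on the bar with the grip set to 40 N, and the wrist read about 6 N.
- **Bystanders:** The outlet block and screwdriver measured where they were at the start. The meter I checked only by eye in the side view, where it looked unmoved.

No check failed; the angle estimates differ by at most 0.01 rad.

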